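# Take the dry tray from under the sash and nest it on the stack

## Task

The parts tray in the drying box is dry. Slide the box's sash up until it stays up on its own, then reach in under it, take the tray out and nest it on the stack of trays on the bench, turned so that its outline matches the tray below and it sits fully down. Leave the sash standing open and the other things where they are.

Things in the scene. Friction and masses are not known exactly. Their poses are not given: they have to be found in the camera images.
- drying_box: Fixed bench drying box, 260 wide, 225 high, clear sides, front leaning back 35 deg from vertical. Origin: under the middle of its base; x points into the box (front at x = -0.112, back wall at 0.098), y left, z up. Inside 234 wide; its floor is 8 mm above the bench. Two guides carry the sash up past the roof. Left of the box a lamp arm stands up to 0.40 m above the bench.
- sash (a joint): How far the clear sash has slid up its guides (m), 0 shut, 0.24 top stop. It moves along the box's (0.574, 0, 0.819), weighs 0.4-0.65 kg and drops shut if let go low. From 0.17 up, spring shoes rub on brass strips on its stiles: it holds by itself from 0.185 to 0.24. Raising takes 3 to 6 N, in the shoes 10 to 16 N. The opening below its lower edge is as long as this value.
- sash_handle (a point): Middle of the sash's dark round handle bar: 10 mm thick, 110 long along the box's y, 43 mm clear of the sash's face. Rises with the sash; 73 mm above the bench when shut.
- tray: The loose aluminium tray in the box, empty, 104 x 60 x 40 mm, 0.1-0.23 kg. Origin under its middle; x along its length to the nose (cut corners, 20 mm), square at the other end; z up. Upright parallel sides 60 apart, z 12 to 40; walls 3 mm. Below z 12 a foot set in 6 mm all round, which fits a like tray's mouth with 3 mm play.
- tray_nose (a point): Middle of the tray's nose end, at its rim: (0.052, 0, 0.040) in the tray's frame.
- tray_stack: Loose stack of two such aluminium trays, nested, on the bench; moves as one, 0.55 kg, 68 mm high to the upper rim. Origin under its middle on the bench, x along its length to the nose. A tray nested on it stands with its origin at (0, 0, 0.056) in this frame, nose over nose.
- stack_nose (a point): Middle of the nose end of the stack's upper tray, at its rim: (0.052, 0, 0.068) in the stack's frame.
- flux_bottle: Bystander: small white squeeze bottle with a red cap, 93 mm tall. Origin under its middle.
- loupe: Bystander: folding pocket magnifier, black and silver, 57 x 30 x 15 mm. Origin under its middle.
- tweezers: Bystander: plain steel tweezers, 119 x 14 x 9 mm, lying left of the box. Origin under its middle.

How it is judged:
By the outcome, as a careful person would: the job done as asked, in the order asked, and still so for the second after the job is handed in, with the robot touching nothing.
It also fails if it takes over 61 s, if anything falls off the work surface, if the arm or the gripper's body presses on something with over 40 N, if the wrist force passes 120 N, or if a joint passes its speed limit or range.

## Robot

A 6-joint arm with a two-finger parallel gripper is mounted at the origin on a cart in front of the work surface, level with it; the furniture and walls round the work are solid. World frame = base frame: x ahead of the robot, y to its left, z up, the work surface at z = 0. Lengths are in m, angles in rad, forces in N, time in s.
With the tool pointing down it reaches from about 0.25 to 0.725 m from the base axis. Payload 4 kg.
Tool frame: the origin (TCP) lies at the very end of the fingers, on their centre line; the grasp point (between the pads) lies 19 mm behind it; z points along the fingers, x is the direction in which the jaws open and shut, and the axes are right-handed (so a half turn about z gives the same grasp; the last joint's range is limited). The gripper opens to 85 mm and grips with 20 to 120 N. Pads are 22 mm wide; open, the fingers measure 114 mm over their backs; the gripper's body (76 mm by 85 mm) begins 54 mm behind the grasp point. The pads swing forward as they close: fully open they stand 13 mm farther back than shut.
Start: joints at [1.112, 0.241, 0.005, 1.335, 0, 1.571], TCP at [0.221, 0.448, 0.231] pointing down, gripper open.
Joint ranges: [-2.72, 2.72], [-1.05, 1.87], [-1.09, 1.28], [-1.99, 2.15], [-1.42, 1.44], [-3.14, 3.14]. Speed limits (rad/s): [2.79, 2.79, 3.14, 3.14, 3.14, 3.14].

## Interface

Orientations are given as a unit quaternion [w, x, y, z].
In Python, from cell import goto, move_l, move_j, grip, sleep, ik, sense, camera, Unreachable, sign_off gives the robot as it stands. Calls block until the motion is done:
- goto(position, orientation): joint-space move of the TCP to a pose.
- move_l(position, rate=0.15, attitude=None, f_stop=None): straight line of the TCP; attitude=None keeps the orientation; rate is the mean speed in m/s. With f_stop (N) it stops when the force on the tool has changed by that much, and returns True; else False.
- move_j(angles): joint-space move.
- grip(opening, newtons=None): opening from 0.0 (shut) to 1.0 (fully open); newtons is the grip in N (None keeps the last); returns when the fingers have stopped.
- sleep(seconds).
- ik(position, orientation): joint angles nearest the present ones, or None.
- sense(): the state.
- camera(name): name is "side" or "top" or "wrist"; returns a dict with "frame" (384x512x3 uint8, red, green, blue), "vertical_fov" (degrees; the focal length in pixels is half the picture's height over the tangent of half this angle, whatever the lens; pixels are square), "cx", "cy" (the principal point, pixels), "R" (3x3) and "t" (3): a world point X has camera coordinates R X + t; the wrist camera has in their place "mount" (4x4, takes a point from camera to tool coordinates, whose origin is the TCP and whose axes are the tool frame's). Camera axes: x right, y down, z forward; pixel columns grow to the right and rows downward; lengths in m; the calibration is good to about 2 mm. The wrist camera is an equidistant fisheye: a pixel r from the principal point sees the ray r / f radians off the axis. A picture is of the moment at which its call begins: read the wrist's pose just before it. There is no depth.
A pose or a line that the arm cannot do raises Unreachable and nothing moves.
- sign_off(): hands the job in, once; it reports no verdict.
The state is a dict: "time": time; "joints": joint angles; "joint_vel": joint speeds; "joint_torque": joint torques, N m; "eef_pos": TCP position; "tool_rot": TCP orientation; "force": force on the tool from outside, world axes, zero at the start; "torque": the same for the moment, N m; "gripper_width": opening from 0.0 (shut) to 1.0 (fully open).
Only numpy, scipy, OpenCV 4.12 (cv2) and the standard library are available. Lean on these libraries where they do the work, as an engineer would, in place of code of your own. Each camera call takes 0.05 s, during which the arm holds its last target.

## Working session

There is one attempt and no reset: what is moved stays moved. The work goes in short steps, each a Python script; the robot and the scene stay as the last script left them, time stands still between calls to the robot, and variables do not carry over. Pictures are saved under pics/ and viewed, and the job is handed in when it is done.

```bash
ls; mkdir -p pics; cat > h.py <<'E'
import numpy as np, cv2
from cell import *
def shot(n,f):
    c=camera(n); cv2.imwrite('pics/'+f,c['frame'][:,:,::-1]); 
    np.savez('pics/'+f+'.npz',**{k:np.array(v) for k,v in c.items()}); return c
E
python3 - <<'E'
from h import *
for n in('side','top','wrist'):
    s=sense(); c=shot(n,n+'0.png'); print(n,{k:(np.round(v,4).tolist()) for k,v in c.items() if k!='frame'})
print(s)
E
```

```text
pics
side {'vertical_fov': 43.7432, 'cx': 256.9094, 'cy': 196.0151, 'R': [[-0.4333, 0.9012, 0.0143], [0.7186, 0.355, -0.598], [-0.5439, -0.2488, -0.8014]], 't': [0.251, -0.3259, 1.4601]}
top {'vertical_fov': 55.6232, 'cx': 260.4868, 'cy': 192.5408, 'R': [[-0.0303, -0.9995, -0.0082], [-0.7793, 0.0287, -0.626], [0.6259, -0.0126, -0.7798]], 't': [0.0135, 0.4749, 0.5854]}
wrist {'vertical_fov': 65.7065, 'cx': 254.9483, 'cy': 190.8507, 'mount': [[1.0, -0.0002, -0.0014, 0.0002], [0.0006, 0.9604, 0.2785, -0.0707], [0.0013, -0.2785, 0.9604, -0.1426], [0.0, 0.0, 0.0, 1.0]]}
{'time': 0.1, 'joints': array([1.11203339e+00, 2.41352315e-01, 3.87033547e-03, 1.33516826e+00,
       1.66811283e-05, 1.57082293e+00]), 'joint_vel': array([-9.01525156e-05, -2.61625885e-03,  2.15844231e-03,  2.67097997e-03,
       -2.30048971e-04,  6.56909807e-04]), 'joint_torque': array([ 1.39058243e-04, -3.73139048e+01,  2.53010094e+01,  1.08698301e-02,
       -1.71344901e-06,  7.88083497e-06]), 'eef_pos': array([0.22117267, 0.44781189, 0.23049897]), 'tool_rot': array([ 4.82179487e-04,  8.49370921e-01,  5.27795585e-01, -7.91717734e-04]), 'force': array([ 0.02820087,  0.02979183, -0.66558316]), 'torque': array([ 0.00707945, -0.05060423, -0.01968198]), 'gripper_width': 0.9975176332898128}
```

View pics/side0.png

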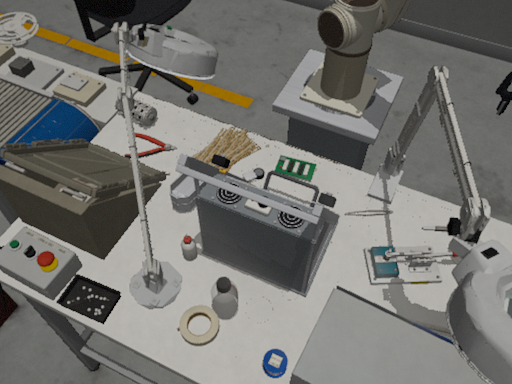

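View pics/top0.png

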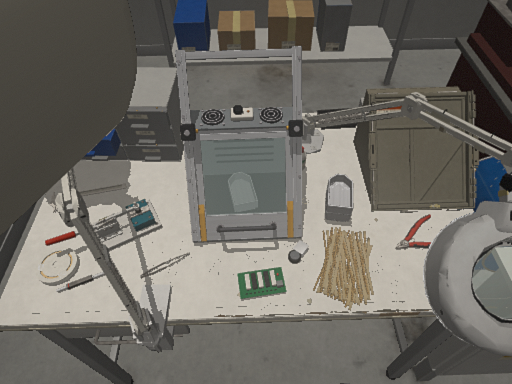

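View pics/wrist0.png

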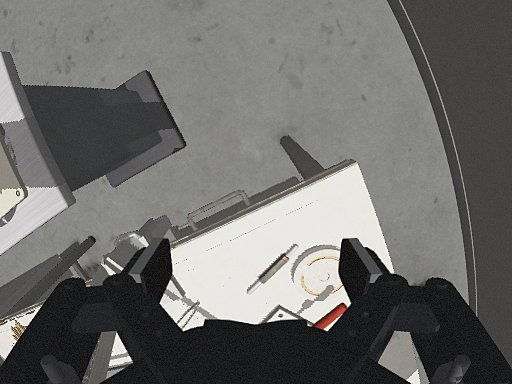

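The top view shows the box centred near (245,150), with its handle at (247,229), the tray under the clear sash at (242,190), the stack at (340,198), the loupe at (299,253) and the tweezers at (165,262). The side view shows the red-capped bottle at (190,247). I'll zoom in next.

```bash
python3 - <<'E'
import cv2
a=cv2.imread('pics/top0.png'); cv2.imwrite('pics/top0z.png',cv2.resize(a[95:295,170:370],None,fx=3,fy=3,interpolation=cv2.INTER_CUBIC))
a=cv2.imread('pics/side0.png'); cv2.imwrite('pics/side0z.png',cv2.resize(a[130:330,150:350],None,fx=3,fy=3,interpolation=cv2.INTER_CUBIC))
E
```

```text
(no output)
```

View pics/top0z.png

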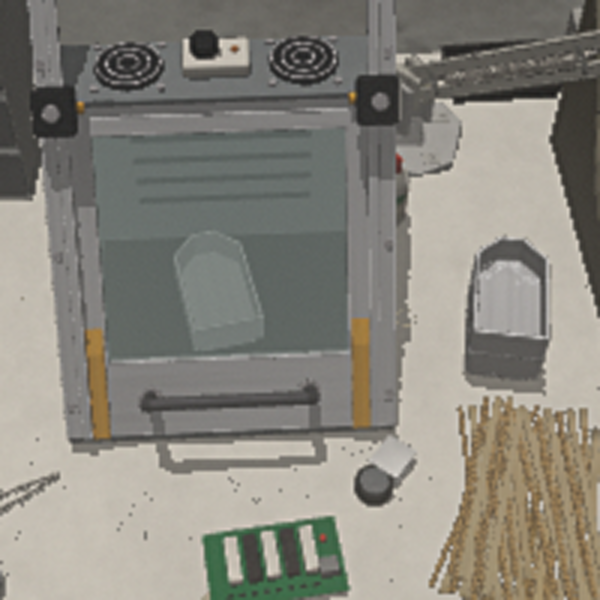

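View pics/side0z.png

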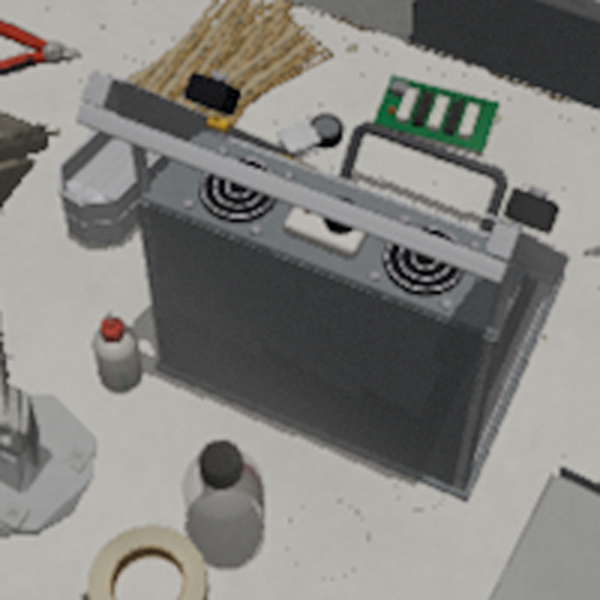

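```bash
cat >> h.py <<'E'
def ray(c,u,v):
    h=c['frame'].shape[0]; f=h/2/np.tan(np.radians(float(c['vertical_fov']))/2)
    d=np.array([(u-c['cx'])/f,(v-c['cy'])/f,1.]); R=np.array(c['R']); t=np.array(c['t'])
    return -R.T@t, R.T@d
def onz(c,u,v,z):
    o,d=ray(c,u,v); return o+d*(z-o[2])/d[2]
def proj(c,X):
    h=384; f=h/2/np.tan(np.radians(float(c['vertical_fov']))/2)
    p=np.array(c['R'])@X+np.array(c['t']); return f*p[:2]/p[2]+[float(c['cx']),float(c['cy'])]
def load(f): return dict(np.load('pics/'+f+'.npz'))
E
python3 - <<'E' 2>&1
from h import *
np.set_printoptions(precision=4,suppress=True)
c=load('top0.png')
Z=lambda x,y,z:onz(c,170+x/3-1/3,95+y/3-1/3,z)
print('front base',Z(70,445,0),Z(397,437,0))
a,b=Z(148,402,.073),Z(315,394,.073);print('handle',a,b,np.linalg.norm(a-b),(a+b)/2)
print('tray rim? 48',[Z(x,y,.048).round(4).tolist() for x,y in((175,260),(207,233),(245,240),(263,325),(193,350),(190,330),(262,312))])
print('stack rim 68',[Z(x,y,.068).round(4).tolist() for x,y in((473,270),(508,238),(550,265),(547,345),(468,345))])
print('cam',ray(c,0,0)[0])
E
```

```text
front base [0.4603 0.1612 0.    ] [ 0.4585 -0.1001  0.    ]
handle [0.451  0.0916 0.073 ] [ 0.4537 -0.0325  0.073 ] 0.12411612624434742 [0.4524 0.0296 0.073 ]
tray rim? 48 [[0.6104, 0.0776, 0.048], [0.6403, 0.0506, 0.048], [0.6309, 0.0177, 0.048], [0.5384, 0.0045, 0.048], [0.5155, 0.0608, 0.048], [0.5355, 0.0636, 0.048], [0.5517, 0.005, 0.048]]
stack rim 68 [[0.5734, -0.1685, 0.068], [0.6071, -0.2029, 0.068], [0.5764, -0.2323, 0.068], [0.4958, -0.2147, 0.068], [0.498, -0.1537, 0.068]]
cam [0.0041 0.0073 0.7539]
```

```bash
python3 - <<'E'
import cv2
a=cv2.imread('pics/top0.png'); cv2.imwrite('pics/top0l.png',cv2.resize(a[150:370,0:220],None,fx=2.7,fy=2.7,interpolation=cv2.INTER_CUBIC))
a=cv2.imread('pics/side0.png'); cv2.imwrite('pics/side0l.png',cv2.resize(a[30:330,312:512],None,fx=2,fy=2,interpolation=cv2.INTER_CUBIC))
E
```

```text
(no output)
```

View pics/top0l.png

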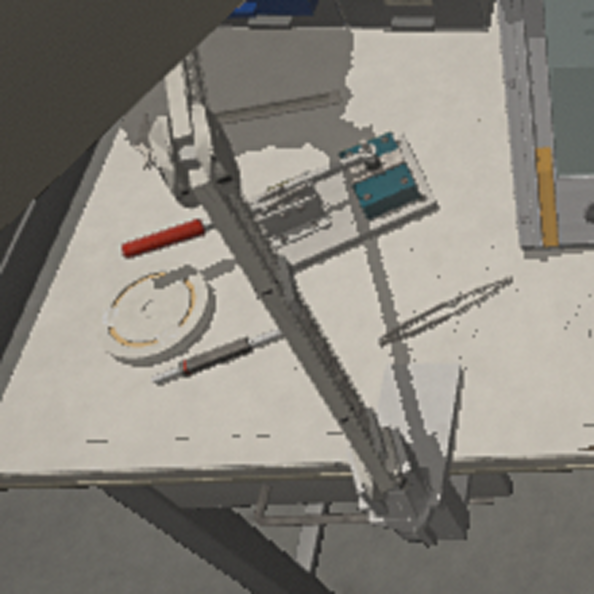

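View pics/side0l.png

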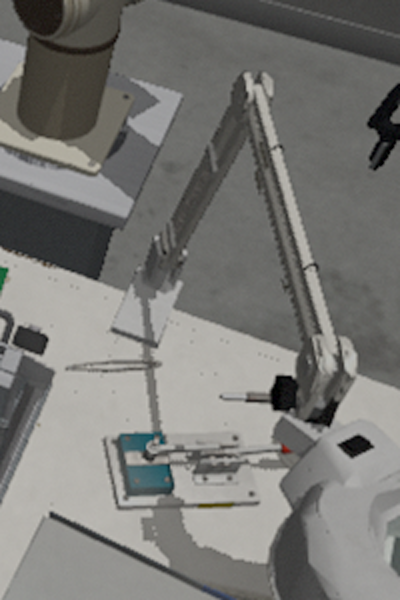

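```bash
cat >> h.py <<'E'
def tri(c1,p1,c2,p2):
    o1,d1=ray(c1,*p1);o2,d2=ray(c2,*p2);d1=d1/np.linalg.norm(d1);d2=d2/np.linalg.norm(d2)
    s=np.linalg.lstsq(np.stack([d1,-d2],1),o2-o1,rcond=None)[0]
    a,b=o1+s[0]*d1,o2+s[1]*d2; return (a+b)/2,np.linalg.norm(a-b)
np.set_printoptions(precision=4,suppress=True)
from scipy.spatial.transform import Rotation as Ro
def quat(z,x):
    z=np.array(z,float);z/=np.linalg.norm(z);x=np.array(x,float);x-=z*(x@z);x/=np.linalg.norm(x)
    q=Ro.from_matrix(np.stack([x,np.cross(z,x),z],1)).as_quat(); return [q[3],q[0],q[1],q[2]]
E
python3 - <<'E' 2>&1
from h import *
c=load('top0.png');s=load('side0.png')
for a,b in (((155.5,339),(392,162)),((72,211),(439.5,71)),((68,172),(474.5,212))): print(tri(c,a,s,b))
H=np.array([.452,.03,.073]);U=np.array([.574,0,.819]);zt=np.array([.819,0,-.574])
for sg in (1,-1):
  for th in (55,40,25,10):
    t=np.radians(th); z=np.array([np.sin(t),0,-np.cos(t)]); x=np.array([np.cos(t),0,np.sin(t)])*sg
    q=quat(z,x)
    print('handle',sg,th,[ik(list(H+.019*z-z*b+U*k),q) for k,b in ((0,.08),(0,0),(.12,0),(.228,0))])
for sg in (1,-1):
  for th in (30,45,55):
    t=np.radians(th);ya=.2; z=np.array([np.sin(t)*np.cos(ya),np.sin(t)*np.sin(ya),-np.cos(t)]); x=np.array([-np.sin(ya),np.cos(ya),0])*sg
    q=quat(z,x); P=np.array([.58,.04,.036])
    print('tray',sg,th,ik(list(P+.019*z),q), ik(list(P+.019*z+[-.2,-.03,.08]),q))
E
```

```text
(array([0.2327, 0.2208, 0.0168]), np.float64(0.015458413757039739))
(array([0.2921, 0.2526, 0.3677]), np.float64(0.0055262167631699695))
(array([0.4935, 0.3933, 0.2283]), np.float64(0.03575469053451354))
handle 1 55 [None, None, array([ 0.1039,  0.0286, -1.0492, -0.4644, -0.085 ,  1.6305]), array([ 0.0855, -0.0643, -0.7834, -0.1065, -0.07  ,  1.6199])]
handle 1 40 [array([ 0.1369, -0.2153, -1.0793,  0.0133, -0.0879,  1.676 ]), array([ 0.111 ,  0.115 , -1.0853, -0.3246, -0.0713,  1.656 ]), array([ 0.0885, -0.0247, -0.7952,  0.1042, -0.0569,  1.6387]), array([ 0.0749, -0.0253, -0.519 ,  0.3804, -0.0481,  1.6282])]
handle 1 25 [array([ 0.1003, -0.1137, -0.7796,  0.4705, -0.0424,  1.6618]), array([ 0.0902,  0.1007, -0.8281,  0.2072, -0.0381,  1.6526]), array([ 0.0747,  0.0606, -0.5322,  0.5427, -0.0316,  1.6386]), array([ 0.0648,  0.0991, -0.2384,  0.7977, -0.0274,  1.6295])]
handle 1 10 [array([ 0.077 ,  0.0735, -0.4856,  0.8376, -0.0134,  1.6467]), array([ 0.0744,  0.2099, -0.5721,  0.6148, -0.0129,  1.644 ]), array([ 0.0635,  0.2105, -0.2642,  0.9219, -0.011 ,  1.6334]), array([ 0.056
[... 782 characters left out ...]
 0.8376, -0.0134, -1.4949]), array([ 0.0744,  0.2099, -0.5721,  0.6148, -0.0129, -1.4975]), array([ 0.0635,  0.2105, -0.2642,  0.9219, -0.011 , -1.5082]), array([ 0.0562,  0.2723,  0.0564,  1.1806, -0.0097, -1.5155])]
tray 1 30 [ 0.0266  0.3723 -0.6493  0.032   0.0864 -0.1505] [-0.0758 -0.1758 -0.9764  0.263   0.1366 -0.2403]
tray 1 45 [ 0.0001  0.4382 -0.8882 -0.5309  0.1409 -0.1423] None
tray 1 55 [-0.0179  0.5934 -1.0149 -0.9862  0.178  -0.1263] None
tray -1 30 [ 0.0266  0.3723 -0.6493  0.032   0.0864  2.9911] [-0.0758 -0.1758 -0.9764  0.263   0.1366  2.9013]
tray -1 45 [ 0.0001  0.4382 -0.8882 -0.5309  0.1409  2.9993] None
tray -1 55 [-0.0179  0.5934 -1.0149 -0.9862  0.178   3.0153] None
```

```bash
python3 - <<'E' 2>&1
from h import *
c=load('top0.png');s=load('side0.png')
for a,b in (((312,140),(155,285)),((412,103),(125,35)),((470,260),(185,50)),((428,255),(215,62)),((187,245),(187,245))): print(tri(c,a,s,b))
for p in ((188,238),): print('bottle cap',onz(s,*p,.09))
s0=sense()
q=s0['tool_rot']
for z in (.4,.45,.5,.55):
  print(z, ik([.221,.448,z],q), ik([.18,.365,z],q))
E
```

```text
(array([ 0.8   , -0.1552,  0.0007]), np.float64(0.01989342628006159))
(array([ 0.5122, -0.2938,  0.3843]), np.float64(0.075063787551546))
(array([ 0.2844, -0.3466,  0.2119]), np.float64(0.00533090022001599))
(array([ 0.2905, -0.2662,  0.215 ]), np.float64(0.016706084923282474))
(array([ 0.5803,  0.0241, -0.0311]), np.float64(0.37773497736137335))
bottle cap [ 0.7061 -0.1051  0.09  ]
0.4 [1.1125 0.2418 0.4408 1.7714 0.     1.5713] [1.1126 0.046  0.2091 1.7354 0.     1.5714]
0.45 [1.1125 0.276  0.6201 1.9165 0.     1.5713] [1.1126 0.0724 0.3694 1.8694 0.     1.5714]
0.5 [1.1125 0.3363 0.8477 2.0838 0.     1.5713] [1.1126 0.1159 0.5566 2.0131 0.     1.5714]
0.55 None None
```

```bash
python3 - <<'E'
import cv2,numpy as np
a=cv2.imread('pics/top0.png'); b=cv2.imread('pics/side0.png')
A=cv2.resize(a[70:310,290:512],None,fx=2,fy=2,interpolation=cv2.INTER_CUBIC)
B=cv2.resize(b[10:310,90:240],None,fx=1.6,fy=1.6,interpolation=cv2.INTER_CUBIC); B=B[:480]
cv2.imwrite('pics/rl.png',np.hstack([A,B]))
E
```

```text
(no output)
```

View pics/rl.png

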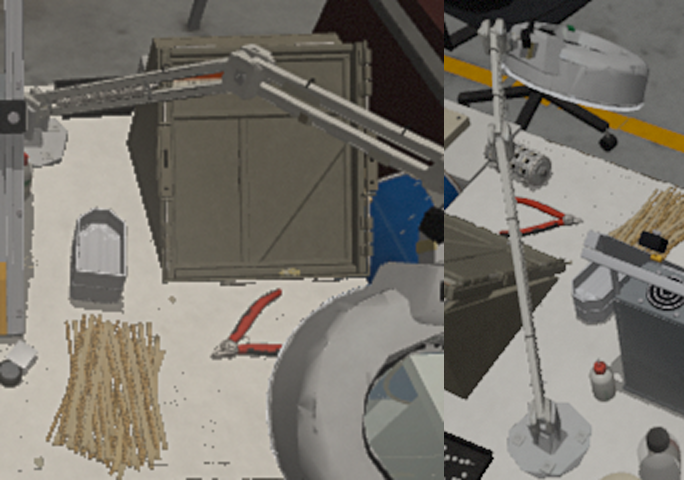

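```bash
python3 - <<'E' 2>&1
from h import *
c=load('top0.png');s=load('side0.png')
for a,b in (((412,105),(124,97)),((507,163),(122,29)),((470,275),(175,52))): print(tri(c,a,s,b))
E
```

```text
(array([ 0.5767, -0.306 ,  0.303 ]), np.float64(0.004660604222077519))
(array([ 0.4083, -0.4183,  0.318 ]), np.float64(0.02179800484634773))
(array([ 0.277 , -0.3716,  0.1817]), np.float64(0.03354461174186334))
```

```bash
cat > a1.py <<'E'
from h import *
H=np.array([.452,.03,.073]);t=np.radians(33); z=np.array([np.sin(t),0,-np.cos(t)]); x=np.array([np.cos(t),0,np.sin(t)]); q=quat(z,x)
pre=H+.014*z-.09*z
jp=ik(list(pre),q); print(jp)
s=sense(); move_l([.221,.448,.48],rate=.25)
j=list(sense()['joints']); j[0]=.1; move_j(j)
jp=ik(list(pre),q); print(jp,sense()['time'])
grip(.5,40)
jm=(np.array(j)*.4+jp*.6); 
move_j(list(jp)); s=sense(); print(s['eef_pos'],s['time'])
shot('wrist','w1.png');shot('side','s1.png')
E
python3 a1.py
```

```text
[ 0.1217 -0.2329 -0.9269  0.3042 -0.0662  1.673 ]
[ 0.1217 -0.2329 -0.9269  0.3042 -0.0662  1.673 ] 3.0583
[0.4125 0.0302 0.1384] 5.0583
```

View pics/w1.png

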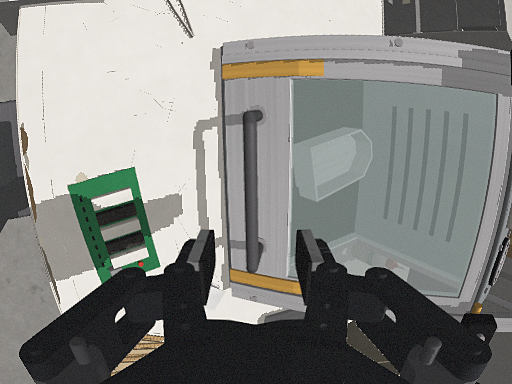

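View pics/s1.png

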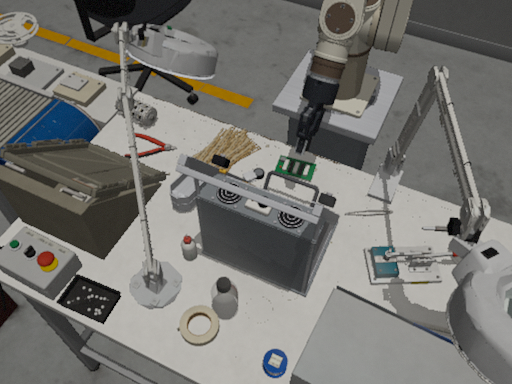

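The wrist view shows the handle bar at column 250, rows 115–268, between the jaws. The jaws' midline is near column 255. I'll check it by casting rays at z = 0.073.

```bash
cat >> h.py <<'E'
def wray(c,st,u,v):
    f=192/np.tan(np.radians(float(c['vertical_fov']))/2)
    a=np.array([u-c['cx'],v-c['cy']],float);r=np.hypot(*a);th=r/f
    d=np.array([*(a/max(r,1e-9)*np.sin(th)),np.cos(th)])
    M=np.array(c['mount']);w,x,y,z=st['tool_rot'];R=Ro.from_quat([x,y,z,w]).as_matrix()
    return R@M[:3,3]+st['eef_pos'], R@(M[:3,:3]@d)
def wz(c,st,u,v,zz):
    o,d=wray(c,st,u,v); return o+d*(zz-o[2])/d[2]
E
python3 - <<'E'
from h import *
c=load('w1.png');s=sense()
a,b=wz(c,s,251,116,.073),wz(c,s,251,267,.073);print(a,b,(a+b)/2)
# sash face plane etc: tray at z .048
for p in ((372,142),(305,160),(318,200),(365,183)): print(wz(c,s,*p,.048))
E
```

```text
[0.4518 0.0942 0.073 ] [ 0.4512 -0.0297  0.073 ] [0.4515 0.0323 0.073 ]
[0.642  0.0631 0.048 ]
[0.5296 0.0501 0.048 ]
[0.5509 0.0055 0.048 ]
[0.6339 0.0124 0.048 ]
```

```bash
cat > a2.py <<'E'
from h import *
H=np.array([.4515,.031,.073]);t=np.radians(33); z=np.array([np.sin(t),0,-np.cos(t)])
U=np.array([.5736,0,.8192])
print(move_l(list(H+.014*z),rate=.12,f_stop=12), sense()['force'])
grip(0.0,50); s=sense(); print('w',s['gripper_width'],s['eef_pos'],s['force'])
p0=s['eef_pos']
for k in (.03,.17,.228):
    move_l(list(p0+U*k),rate=.1); s=sense(); print(k,s['eef_pos'],s['force'],s['gripper_width'],s['time'])
shot('top','t2.png')
E
python3 a2.py
```

```text
False [ 0.059   0.8645 -0.0102]
w 0.09723380806883923 [0.4589 0.031  0.0617] [-5.5474 -0.127   6.9727]
0.03 [0.4753 0.0313 0.0854] [ 3.8569  2.2311 -8.6831] 0.09602082043192767 6.9167
0.17 [0.5547 0.0325 0.1987] [-0.4709  6.137  -6.7017] 0.09875162426378208 8.4667
0.228 [0.5827 0.0329 0.2389] [ -3.7901   6.6513 -16.0375] 0.09570314583455733 9.2
```

View pics/t2.png

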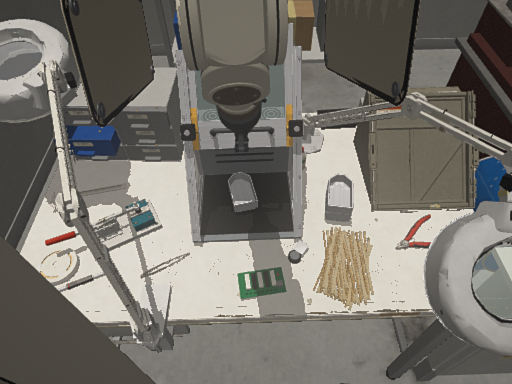

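The sash is up: the handle is now at (240,133) in the top view, and the tray is clearly visible at (242,192). I'll raise it slightly more, release it, back off and check that it holds.

```bash
cat > a3.py <<'E'
from h import *
t=np.radians(33); z=np.array([np.sin(t),0,-np.cos(t)]);U=np.array([.5736,0,.8192])
p0=np.array([.4589,.031,.0617])
move_l(list(p0+U*.236),rate=.08); s=sense(); print(s['eef_pos'],s['force'])
grip(.4); s=sense(); p=s['eef_pos'];print(p,s['force'])
move_l(list(p-.09*z),rate=.2); s=sense(); print(s['eef_pos'],s['force'],s['time'])
shot('wrist','w3.png'); 
# retract to a point in front
ja=.2
t=np.radians(33);zz=np.array([np.sin(t)*np.cos(ja),np.sin(t)*np.sin(ja),-np.cos(t)]);xx=[-np.sin(ja),np.cos(ja),0]
print(ik([.40,.0,.25],quat(zz,xx)))
goto([.40,.0,.25],quat(zz,xx)); grip(1.0)
s=sense(); print(s['eef_pos'],s['tool_rot'],s['time']); np.savez('pics/st3.npz',**s)
shot('wrist','w4.png'); shot('side','s4.png')
E
python3 a3.py
```

```text
[0.5872 0.033  0.2454] [ -3.9629   5.6235 -14.4085]
[0.595  0.0306 0.2564] [-0.16    0.9068 -1.0599]
[0.5464 0.0304 0.3325] [ 0.1809 -0.3118 -0.1836] 10.4667
[-0.1371 -0.3952 -0.6872  0.729   0.1811 -0.2859]
[0.4    0.     0.2501] [0.1798 0.6069 0.7423 0.2199] 12.7583
```

View pics/w4.png

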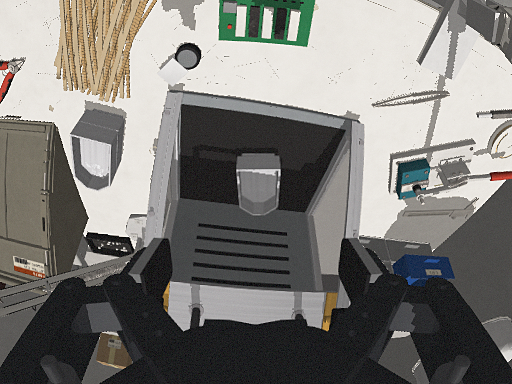

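View pics/s4.png

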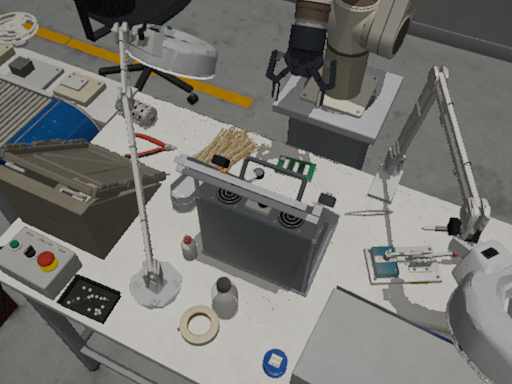

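The sash holds at the top: its lower edge is near row 285 in the wrist view. That view also shows the tray at (258,183), tail towards the robot, and the stack at (97,148). I'll zoom in to get the corners.

```bash
python3 - <<'E'
import cv2,numpy as np
a=cv2.imread('pics/w4.png')
A=cv2.resize(a[140:230,215:305],None,fx=6,fy=6,interpolation=cv2.INTER_CUBIC)
B=cv2.resize(a[100:200,60:140],(432,540),interpolation=cv2.INTER_CUBIC)
m=cv2.resize(a[140:230,215:305],(540,540));
cv2.imwrite('pics/w4z.png',cv2.resize(np.hstack([A,B]),(800,444)))
b=cv2.imread('pics/t2.png');
C=cv2.resize(b[160:225,215:270],None,fx=8,fy=8,interpolation=cv2.INTER_CUBIC);D=cv2.resize(b[165:230,315:365],None,fx=8,fy=8,interpolation=cv2.INTER_CUBIC)
o=np.hstack([C,D]); print(o.shape); cv2.imwrite('pics/t2z.png',cv2.resize(o,(800,int(520*800/840))))
E
```

```text
(520, 840, 3)
```

View pics/w4z.png

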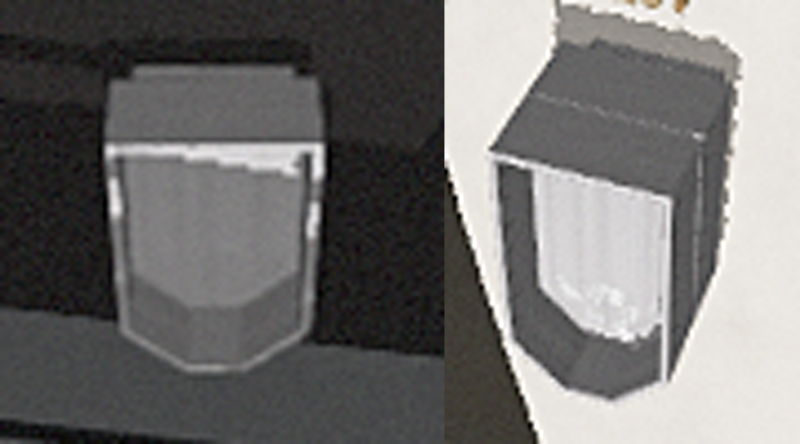

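View pics/t2z.png

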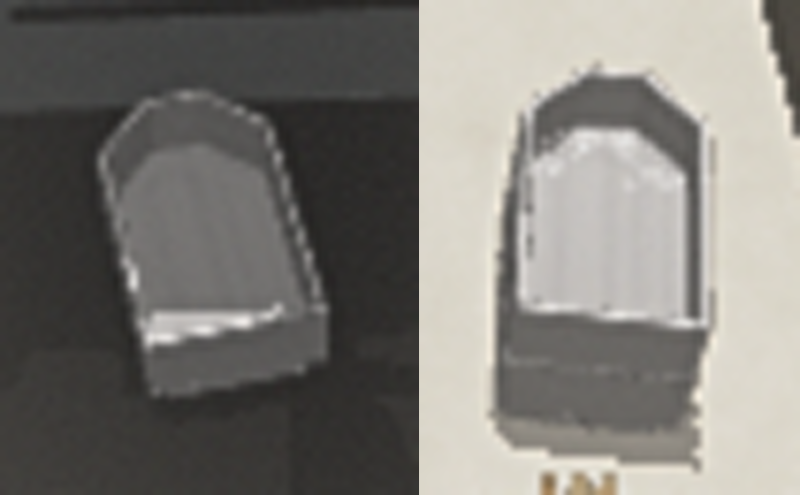

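```bash
cat > fit.py <<'E'
from h import *
from scipy.optimize import least_squares
M=np.array([[-52,30],[-52,-30],[32,30],[32,-30],[52,10],[52,-10]])/1e3
def fit(P):
    P=np.array(P)[:,:2]
    f=lambda p:(M@np.array([[np.cos(p[2]),np.sin(p[2])],[-np.sin(p[2]),np.cos(p[2])]])+p[:2]-P).ravel()
    r=least_squares(f,[*P.mean(0),0.],loss='soft_l1',f_scale=.002); return r.x,(f(r.x).reshape(-1,2)*1e3).round(1).tolist()
E
python3 - <<'E'
from fit import *
w=load('w4.png');s=dict(np.load('pics/st3.npz'));t=load('t2.png')
L=lambda X,Y:(215+X/.823/6-.4,140+Y/.822/6-.4)
Rr=lambda X,Y:(60+(X-444.4)/.823/5.4-.4,100+Y/.822/5.4-.4)
T=lambda X,Y:(215+X/7.62-.4,160+Y/7.62-.4)
S=lambda X,Y:(315+(X-419)/7.62-.4,165+Y/7.62-.4)
# order tail left(+y), tail right, shoulder l, r, nose l, r
tw=[(322,150),(107,148),(312,322),(120,328),(238,368),(190,368)]
sw=[(670,195),(492,153),(665,378),(512,345),(612,398),(568,387)]
tt=[(148,342),(325,308),(100,160),(270,120),(150,97),(225,93)]
stt=[(519,305),(706,325),(527,112),(704,120),(590,75),(645,77)]
print('tray wrist',fit([wz(w,s,*L(*p),.048) for p in tw]))
print('tray top',fit([onz(t,*T(*p),.048) for p in tt]))
print('stack wrist',fit([wz(w,s,*Rr(*p),.068) for p in sw]))
print('stack top',fit([onz(t,*S(*p),.068) for p in stt]))
E
```

```text
tray wrist (array([0.5912, 0.0432, 0.2064]), [[-3.7, 0.0], [-2.4, -1.0], [4.2, 0.5], [1.6, 0.1], [-0.4, 2.5], [0.6, -1.8]])
tray top (array([0.5911, 0.0424, 0.1963]), [[-1.7, 0.6], [-1.6, -1.6], [3.7, -0.3], [-0.3, -1.9], [-0.5, 0.4], [2.5, 6.4]])
stack wrist (array([ 0.5572, -0.1971, -0.1675]), [[-1.1, 1.0], [-2.3, -1.7], [1.2, 2.0], [-3.1, -1.0], [3.0, 1.5], [2.1, -1.8]])
stack top (array([ 0.5564, -0.1977, -0.1715]), [[-2.2, 1.4], [-2.7, -1.7], [2.5, 1.1], [-2.2, -1.2], [3.5, 1.0], [1.6, -0.7]])
```

```bash
cat > a4.py <<'E'
from h import *
import sys
T=np.array([.5911,.0428]);ya=.20
for th in (40,37,34):
  t=np.radians(th); ax=np.array([np.cos(ya),np.sin(ya),0]);z=np.sin(t)*ax+[0,0,-np.cos(t)];x=[-np.sin(ya),np.cos(ya),0];q=quat(z,x)
  g=np.array([*T,.034])-.012*ax; p=g+.019*z
  path=[p-.15*ax+[0,0,.05],p-.09*ax+[0,0,.035],p]
  ks=[ik(list(a),q) for a in path]
  print(th,ks)
  if all(k is not None for k in ks): break
goto(list(path[0]),q); grip(1.0); print(sense()['eef_pos'],sense()['force'])
for a in path[1:]: print(move_l(list(a),rate=.12,f_stop=8),sense()['eef_pos'],sense()['force'])
s=sense();print(s['time']); np.savez('pics/st5.npz',**s); shot('wrist','w5.png');shot('top','t5.png')
print(th)
E
python3 a4.py
```

```text
40 [None, array([-0.0442,  0.1902, -0.9943, -0.2971,  0.156 , -0.1886]), array([ 0.0102,  0.4018, -0.8164, -0.3366,  0.1216, -0.1461])]
37 [array([-0.0882,  0.026 , -1.0489, -0.1298,  0.1719, -0.2325]), array([-0.0355,  0.1739, -0.9448, -0.1802,  0.1409, -0.1893]), array([ 0.0156,  0.3866, -0.7691, -0.2224,  0.1106, -0.1479])]
[0.4452 0.0126 0.0707] [0.3481 0.2304 0.0594]
False [0.5015 0.0248 0.0534] [-0.4225 -0.071   0.1917]
False [0.5896 0.0426 0.0185] [-0.2331  0.1464 -0.3114]
15.5333
37
```

View pics/w5.png

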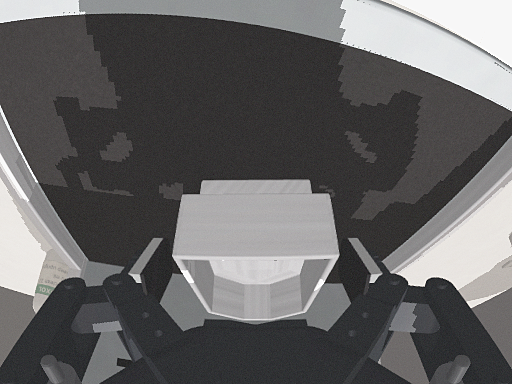

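View pics/t5.png

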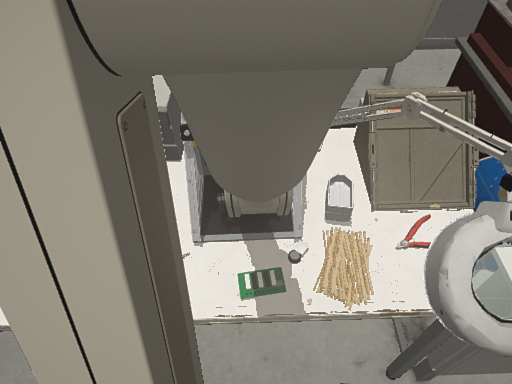

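The wrist view shows the tray centred at column 256, with the pads clear on both sides (inner faces near columns 163 and 350). I'll grip it, lift, and withdraw.

```bash
cat > a5.py <<'E'
from h import *
ya=.20;ax=np.array([np.cos(ya),np.sin(ya),0])
grip(0.0,50); s=sense(); print('w',s['gripper_width'],s['force'])
p=s['eef_pos']
move_l(list(p+[0,0,.014]),rate=.08); print(sense()['force'],sense()['gripper_width'])
move_l(list(p-.08*ax+[0,0,.03]),rate=.12); move_l(list(p-.145*ax+[0,0,.06]),rate=.12); print(sense()['force'])
move_l(list(p-.145*ax+[0,0,.19]),rate=.2)
s=sense();print(s['eef_pos'],s['force'],s['gripper_width'],s['time']); np.savez('pics/st6.npz',**s); shot('wrist','w6.png');shot('side','s6.png')
E
python3 a5.py
```

```text
w 0.6946070916558978 [-4.2646 -0.528   5.6723]
[-0.0001  0.0192 -1.5543] 0.6956839734898032
[ 0.5942 -0.7651 -1.119 ]
[0.4477 0.0139 0.2078] [-0.2934  0.5827 -1.2502] 0.6957033433057224 18.7083
```

View pics/w6.png

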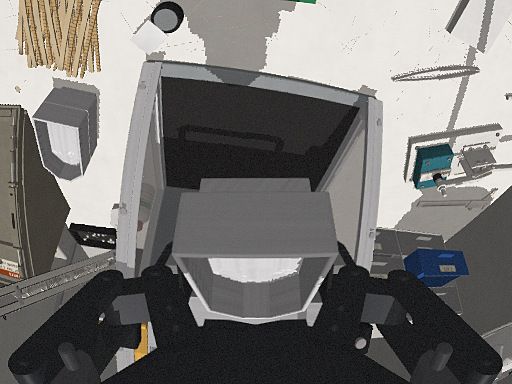

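View pics/s6.png

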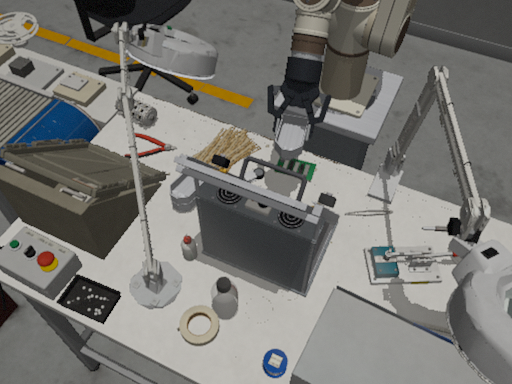

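```bash
python3 - <<'E'
from fit import *
import cv2
a=cv2.imread('pics/w6.png'); cv2.imwrite('pics/w6z.png',cv2.resize(a[165:335,160:355],None,fx=4,fy=3.5,interpolation=cv2.INTER_CUBIC))
w=load('w6.png');s=dict(np.load('pics/st6.npz'))
o=s['eef_pos']+[.0015,.0002,-.0105]
C,S=np.cos(.2),np.sin(.2)
for n,pts,z in (('rim',[(338,257),(174,257)],.04),('z12',[(332,193),(181,193)],.012),('foot',[(311,180),(201,180)],.012),):
    for p in pts:
        P=wz(w,s,*p,o[2]+z)-o; print(n,P[0]*C+P[1]*S,-P[0]*S+P[1]*C)
print(Ro.from_quat(np.roll(s['tool_rot'],-1)).as_matrix())
E
```

```text
rim -0.04859793172393674 0.029582863797355162
rim -0.04868673457235294 -0.02865451879144404
z12 -0.049065388799061395 0.031246399319272436
z12 -0.04908377452613322 -0.02981500517472615
foot -0.05732956364659818 0.02125705173447508
foot -0.05733489292214712 -0.02031710440755309
[[-0.1989  0.7842  0.5878]
 [ 0.98    0.1587  0.1198]
 [ 0.0006  0.5999 -0.8001]]
```

View pics/w6z.png

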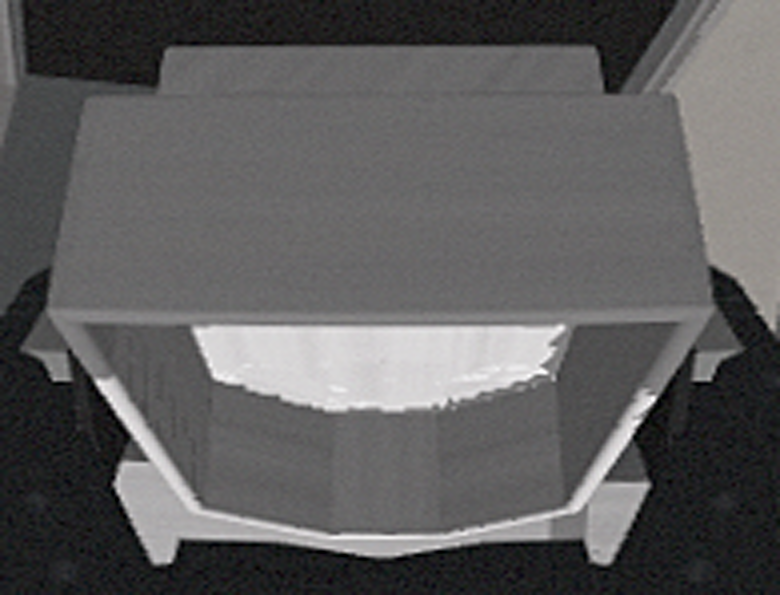

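The tray is level and square in the grip, about 2 mm further forward than I assumed. Next I'll hover over the stack.

```bash
cat > a6.py <<'E'
from h import *
ST=np.array([.5568,-.1974]);ya=-.17;th=np.radians(37)
ax=np.array([np.cos(ya),np.sin(ya),0]);z=np.sin(th)*ax+[0,0,-np.cos(th)];q=quat(z,[-np.sin(ya),np.cos(ya),0])
f=np.array([*ST,.056+.0105])-.0035*ax
a,b,c=f-.11*ax+[0,0,.12],f-.02*ax+[0,0,.12],f+[0,0,.06]-.0*ax
print([ik(list(k),q) for k in (a,b,c,f)])
goto(list(a),q); move_l(list(b),rate=.15); move_l(list(c),rate=.15)
s=sense();print(s['eef_pos'],c,s['force'],s['time']); np.savez('pics/st7.npz',**s); shot('wrist','w7.png');shot('top','t7.png');shot('side','s7.png')
E
python3 a6.py
```

```text
[array([-0.5074, -0.168 , -0.7715,  0.3492,  0.2006, -0.2732]), array([-0.4308,  0.0157, -0.6111,  0.3147,  0.1558, -0.21  ]), array([-0.4182,  0.1483, -0.6613,  0.1304,  0.1484, -0.1997]), array([-0.4182,  0.2691, -0.733 , -0.0622,  0.1484, -0.1997])]
[ 0.5529 -0.1968  0.1267] [ 0.5534 -0.1968  0.1265] [-0.7292 -0.4885 -0.9294] 20.9167
```

View pics/w7.png

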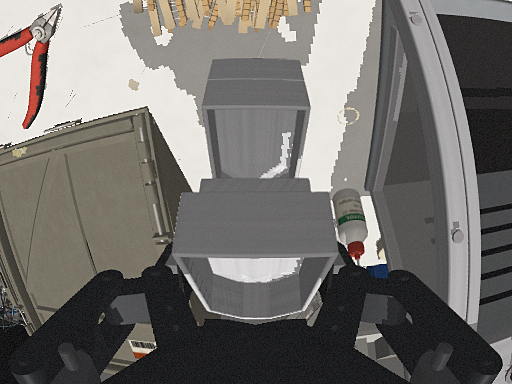

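View pics/t7.png

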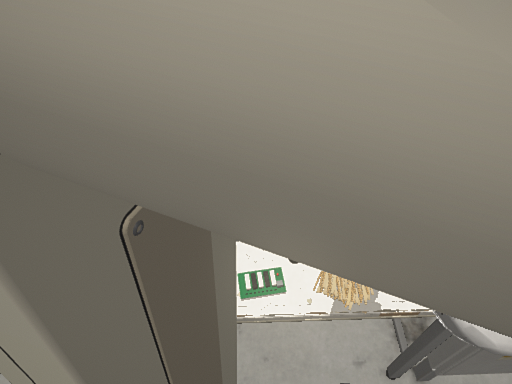

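View pics/s7.png

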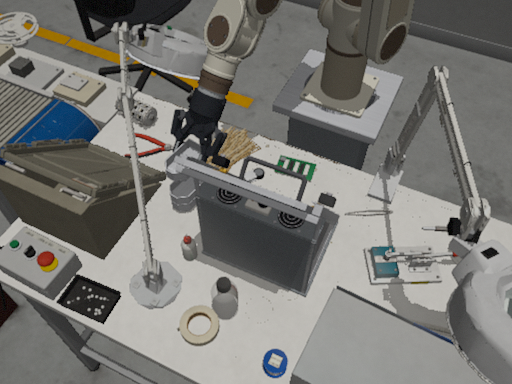

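```bash
python3 - <<'E'
import cv2
a=cv2.imread('pics/w7.png'); cv2.imwrite('pics/w7z.png',cv2.resize(a[50:270,165:345],None,fx=3,fy=2.7,interpolation=cv2.INTER_CUBIC))
cv2.imwrite('pics/w7y.png',cv2.resize(a[90:200,190:325],None,fx=5,fy=5,interpolation=cv2.INTER_CUBIC))
E
```

```text
(no output)
```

View pics/w7y.png

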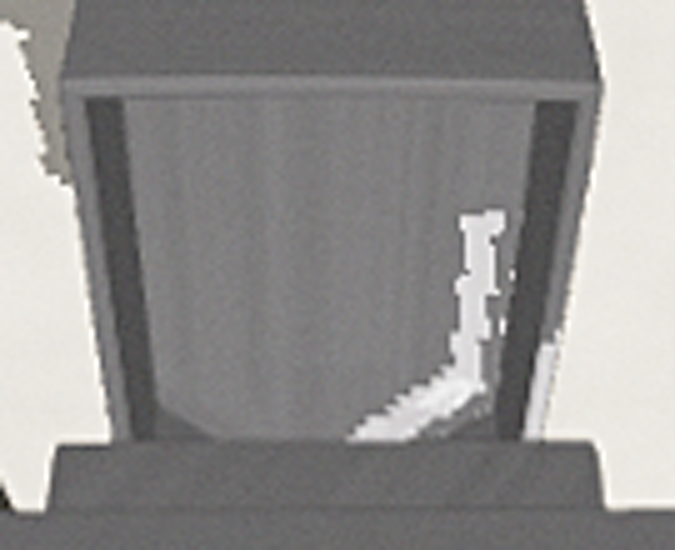

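View pics/w7z.png

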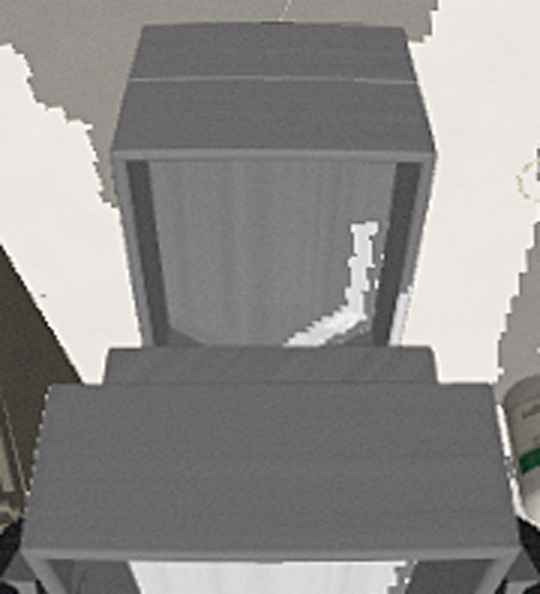

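```bash
python3 - <<'E'
from h import *
w=load('w7.png');s=dict(np.load('pics/st7.npz'));e=s['eef_pos']
R=Ro.from_quat(np.roll(s['tool_rot'],-1)).as_matrix(); ya=np.arctan2(R[1,2],R[0,2]);C,S=np.cos(ya),np.sin(ya);print('yaw',ya, np.degrees(np.arcsin(R[2,0])))
loc=lambda P:np.array([(P-e)[:2]@[C,S],(P-e)[:2]@[-S,C]])
for n,z,pts in(('stack tail',.068,[(310,105.6),(202.2,106)]),('stack sides',.068,[(299,177.6),(212,177.6)]),
 ('rim',e[2]-.0105+.04,[(337,253),(172,253.3)]),('z12',e[2]-.0105+.012,[(329.7,191.5),(179.7,191.5)]),('foot0',e[2]-.0105,[(309.7,178.5),(201.3,178.5)])):
    print(n,[loc(wz(w,s,*p,z)) for p in pts])
E
```

```text
yaw -0.17018629136093355 0.005975669818811432
stack tail [array([-0.0459,  0.0298]), array([-0.0456, -0.0287])]
stack sides [array([0.0158, 0.0304]), array([ 0.0159, -0.0298])]
rim [array([-0.0509,  0.0283]), array([-0.0505, -0.0286])]
z12 [array([-0.0487,  0.03  ]), array([-0.0487, -0.0302])]
foot0 [array([-0.0422,  0.0241]), array([-0.0422, -0.0236])]
```

```bash
python3 - <<'E'
import cv2
a=cv2.imread('pics/s7.png'); cv2.imwrite('pics/s7z.png',cv2.resize(a[130:220,150:240],None,fx=6.5,fy=6.5,interpolation=cv2.INTER_CUBIC))
E
```

```text
(no output)
```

View pics/s7z.png

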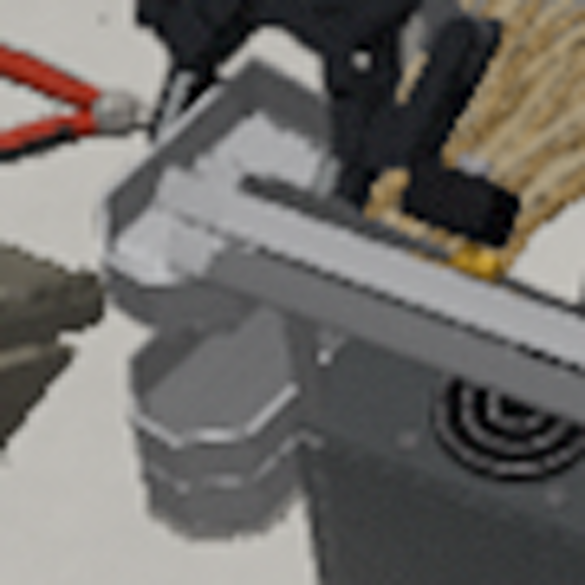

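```bash
python3 - <<'E'
from h import *
w=load('s7.png');s=dict(np.load('pics/st7.npz'));e=s['eef_pos'];ya=-.17;C,S=np.cos(ya),np.sin(ya)
loc=lambda P:np.array([(P-e)[:2]@[C,S],(P-e)[:2]@[-S,C]])
p=lambda X,Y:(150+X/6.5-.4,130+Y/6.5-.4)
print('stack rim',[loc(onz(w,*p(*k),.068)) for k in((295,385),(245,432),(182,440),(133,395))])
z=e[2]-.0105
print('tray rim L sh',[loc(onz(w,*p(*k),z+.04)) for k in((103,212),)])
# where should the tray corners appear for stack-derived offsets
def pj(x,y,zz):
    P=np.array([e[0]+x*C-y*S,e[1]+x*S+y*C,zz]); q=proj(w,P); return (q-[150-.4,130-.4])*6.5
for dx in (.000,.0035,.007):
    print(dx,'rim',[pj(dx+a,b,z+.04).round(0) for a,b in((.032,-.03),(.052,-.01),(-.052,-.03))],'z12',[pj(dx+a,b,z+.012).round(0) for a,b in((.032,-.03),(.052,-.01),(.052,.01))])
    print('   stack',[pj(dx+a,b,.068).round(0) for a,b in((.032,.03),(.052,.01),(.052,-.01),(.032,-.03))])
E
```

```text
stack rim [array([0.0119, 0.0302]), array([0.039 , 0.0294]), array([0.0551, 0.0134]), array([ 0.0501, -0.0145])]
tray rim L sh [array([ 0.0405, -0.0214])]
0.0 rim [array([101., 186.]), array([105., 248.]), array([258.,  44.])] z12 [array([112., 238.]), array([116., 300.]), array([160., 326.])]
   stack [array([259., 420.]), array([181., 430.]), array([139., 404.]), array([134., 344.])]
0.0035 rim [array([ 94., 192.]), array([ 98., 254.]), array([252.,  49.])] z12 [array([105., 244.]), array([110., 306.]), array([153., 332.])]
   stack [array([253., 426.]), array([174., 436.]), array([132., 410.]), array([128., 350.])]
0.007 rim [array([ 87., 198.]), array([ 91., 260.]), array([246.,  55.])] z12 [array([ 99., 250.]), array([103., 312.]), array([146., 339.])]
   stack [array([246., 433.]), array([168., 443.]), array([126., 416.]), array([121., 356.])]
```

```bash
cat > a7.py <<'E'
from h import *
ya=-.17;ax=np.array([np.cos(ya),np.sin(ya),0]);ay=np.array([-np.sin(ya),np.cos(ya),0])
f=np.array([.5568,-.1974,.056+.0105])-.0035*ax+.0018*ax+.0004*ay
move_l(list(f+[0,0,.018]),rate=.08,f_stop=6)
s=sense();print(s['eef_pos'],f,s['force'],s['time']); np.savez('pics/st8.npz',**s); shot('wrist','w8.png');shot('side','s8.png')
E
python3 a7.py; python3 - <<'E'
import cv2
a=cv2.imread('pics/w8.png'); cv2.imwrite('pics/w8z.png',cv2.resize(a[90:270,155:355],None,fx=4,fy=3.3,interpolation=cv2.INTER_CUBIC))
a=cv2.imread('pics/s8.png'); cv2.imwrite('pics/s8z.png',cv2.resize(a[130:220,150:240],None,fx=6.5,fy=6.5,interpolation=cv2.INTER_CUBIC))
E
```

```text
[ 0.5556 -0.1969  0.0849] [ 0.5552 -0.1967  0.0665] [-0.4198  0.4118 -1.3419] 21.7417
```

View pics/w8z.png

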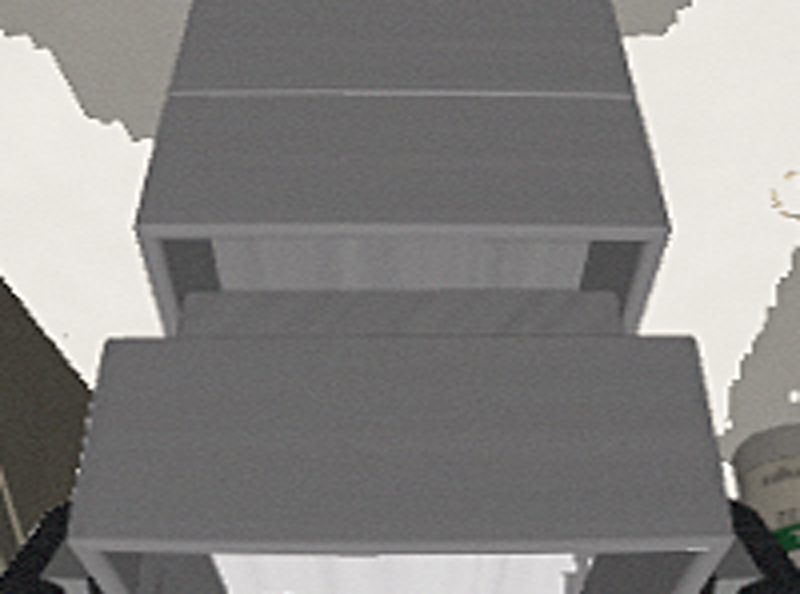

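View pics/s8z.png

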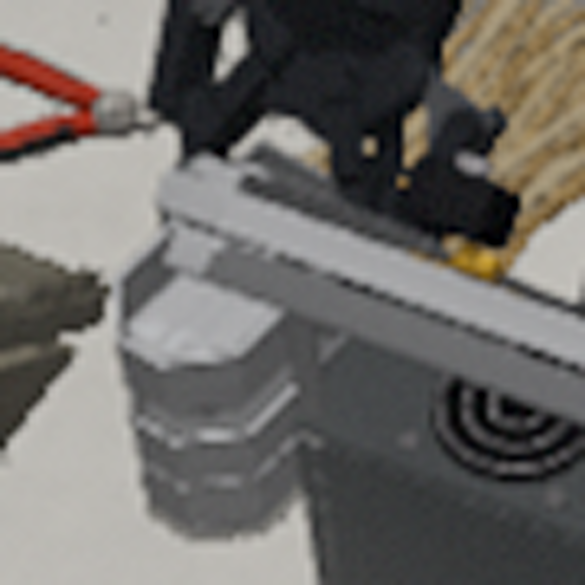

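```bash
python3 - <<'E'
from h import *
w=load('w8.png');s=dict(np.load('pics/st8.npz'));e=s['eef_pos'];ya=-.17;C,S=np.cos(ya),np.sin(ya)
loc=lambda P:np.array([(P-e)[:2]@[C,S],(P-e)[:2]@[-S,C]])
p=lambda X,Y:(155+X/4-.4,90+Y/3.3-.4)
for n,z,k in(('stack rim',.068,[(668,233),(137,227)]),('stack mid step',.040,[(632,97),(167,94)]),('tray z12',e[2]-.0105+.012,[(697,338),(105,340)]),('rim',e[2]-.0105+.04,[(732,545),(68,545)]),('foot',e[2]-.0105,[(617,292),(190,292)])):
    a=[loc(wz(w,s,*p(*q),z)) for q in k]; print(n,a,'w',a[0][1]-a[1][1])
E
```

```text
stack rim [array([-0.0472,  0.0295]), array([-0.0483, -0.0291])] w 0.058551168041906174
stack mid step [array([-0.0477,  0.0291]), array([-0.0483, -0.0296])] w 0.05862848360229263
tray z12 [array([-0.0484,  0.0297]), array([-0.048 , -0.0298])] w 0.059506493187152246
rim [array([-0.0495,  0.0288]), array([-0.0494, -0.029 ])] w 0.0578528621047303
foot [array([-0.0425,  0.0236]), array([-0.0425, -0.0232])] w 0.04678482517329187
```

The tail faces now line up within about 1 mm and 0.015 rad. I'll apply a small trim and lower the tray.

```bash
cat > a8.py <<'E'
from h import *
s=sense();e=s['eef_pos'];ya=-.181;th=np.radians(37)
ax=np.array([np.cos(ya),np.sin(ya),0]);z=np.sin(th)*ax+[0,0,-np.cos(th)];q=quat(z,[-np.sin(ya),np.cos(ya),0])
g=np.array([e[0],e[1],.085])+.0006*ax
move_l(list(g),rate=.05,attitude=q)
print(sense()['force'])
hit=move_l([g[0],g[1],.0620],rate=.03,f_stop=6)
s=sense();print(hit,s['eef_pos'],s['force'],s['torque'],s['time']); np.savez('pics/st9.npz',**s); shot('wrist','w9.png');shot('side','s9.png')
E
python3 a8.py; python3 - <<'E'
import cv2
a=cv2.imread('pics/w9.png'); cv2.imwrite('pics/w9z.png',cv2.resize(a[90:270,155:355],None,fx=4,fy=3.3,interpolation=cv2.INTER_CUBIC))
a=cv2.imread('pics/s9.png'); cv2.imwrite('pics/s9z.png',cv2.resize(a[130:220,150:240],None,fx=6.5,fy=6.5,interpolation=cv2.INTER_CUBIC))
E
```

```text
[ 0.197  -0.5176 -1.5825]
True [ 0.5568 -0.1973  0.0675] [ 1.3467 -0.8755  2.6596] [-0.0101  0.2544 -0.0155] 22.6833
```

View pics/w9z.png

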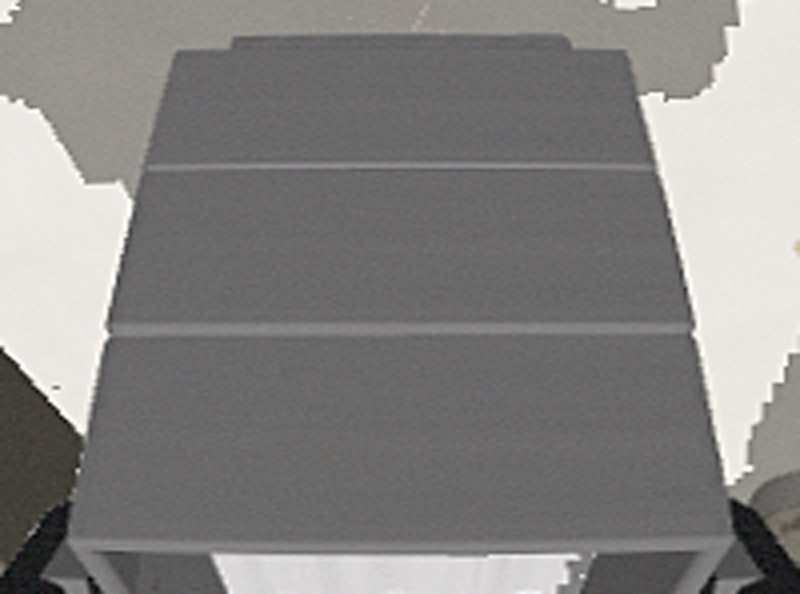

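View pics/s9z.png

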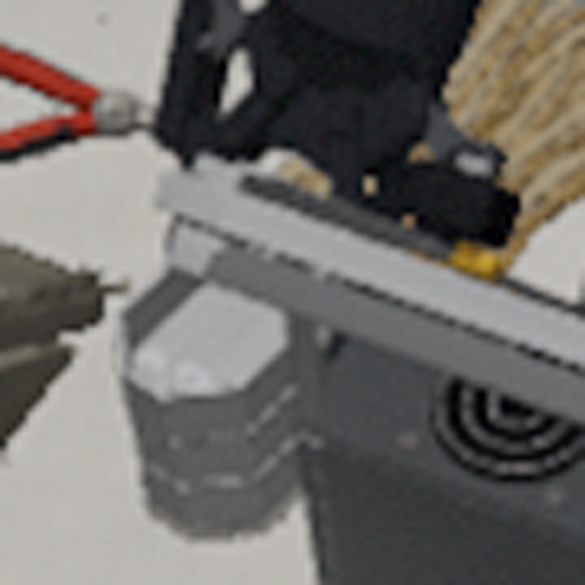

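The tray is nested: its outer edges run flush with the stack, and contact came at TCP z = 0.0675 against a predicted 0.0665. I'll press lightly, release and back away.

```bash
cat > a9.py <<'E'
from h import *
s=sense();e=s['eef_pos']
move_l([e[0],e[1],e[2]-.003],rate=.03,f_stop=8); s=sense();print(s['eef_pos'],s['force'])
grip(1.0); s=sense();print(s['gripper_width'],s['force'])
e=s['eef_pos'];R=Ro.from_quat(np.roll(s['tool_rot'],-1)).as_matrix();z=R[:,2]
print(move_l(list(e-.12*z),rate=.12,f_stop=8), sense()['force'])
ja=-.1;t=np.radians(20);zz=np.array([np.sin(t)*np.cos(ja),np.sin(t)*np.sin(ja),-np.cos(t)]);xx=[-np.sin(ja),np.cos(ja),0]
goto([.37,-.08,.30],quat(zz,xx))
s=sense(); print(s['eef_pos'],s['time']); np.savez('pics/st10.npz',**s)
shot('wrist','w10.png'); shot('side','s10.png');shot('top','t10.png')
E
python3 a9.py
```

```text
[ 0.5586 -0.1979  0.0675] [-5.8943  2.6973 15.7015]
1.0021809609493249 [-0.1279 -0.9589 -0.119 ]
False [ 0.6286 -0.748  -0.4903]
[ 0.3702 -0.08    0.2989] 25.425
```

View pics/w10.png

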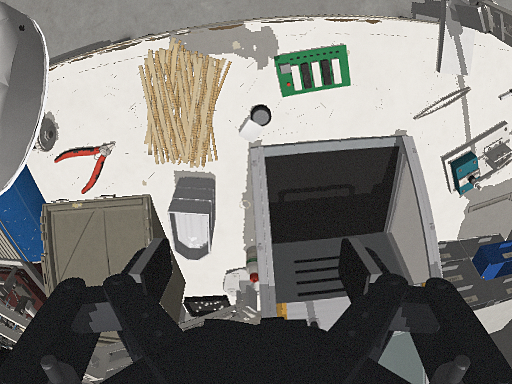

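View pics/s10.png

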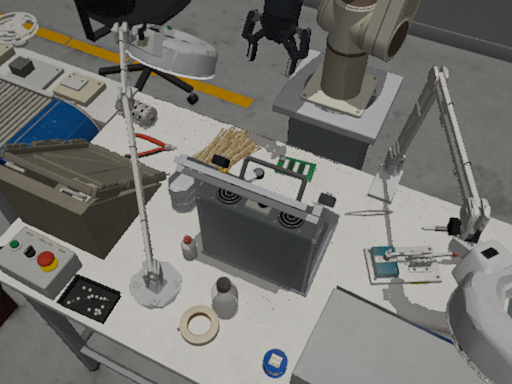

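View pics/t10.png

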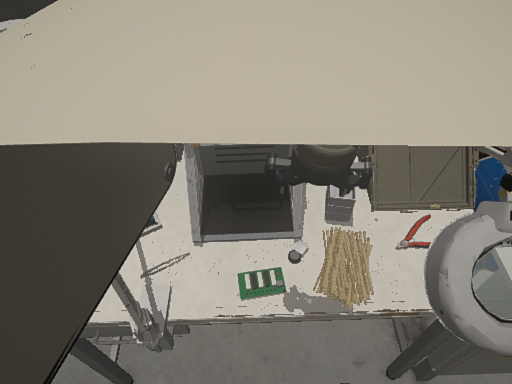

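The wrist view shows the stack now three trays high at (192,215), nose away from the robot, and the box empty with the sash up. Loupe, bottle and tweezers are where they were. I'll check the nesting height up close.

```bash
python3 - <<'E'
import cv2,numpy as np
a=cv2.imread('pics/w10.png');b=cv2.imread('pics/s10.png')
A=cv2.resize(a[165:265,155:230],(390,520),interpolation=cv2.INTER_CUBIC);B=cv2.resize(b[155:220,160:211],(408,520),interpolation=cv2.INTER_CUBIC)
cv2.imwrite('pics/fin.png',np.hstack([A,B]))
E
```

```text
(no output)
```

View pics/fin.png

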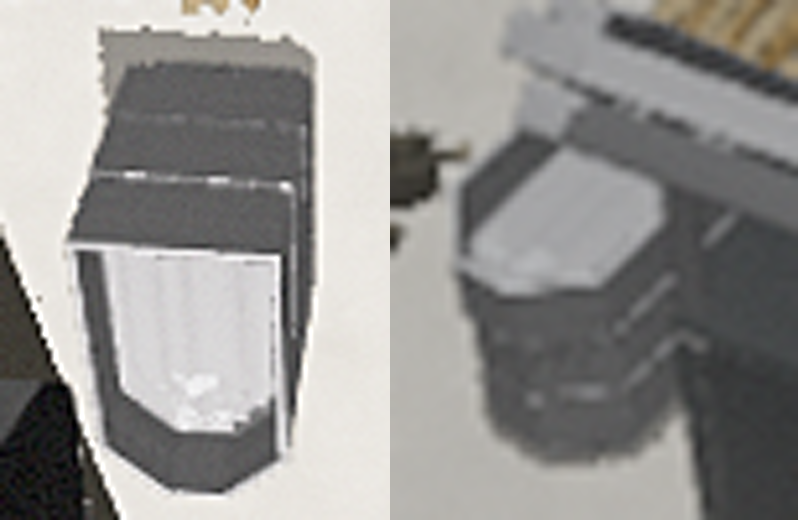

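```bash
python3 - <<'E'
from fit import *
w=load('w10.png');s=dict(np.load('pics/st10.npz'))
p=lambda X,Y:(155+X/5.2-.4,165+Y/5.2-.4)
k=[(283,255),(70,243),(287,460),(107,447),(222,492),(175,490)]
for z in(.090,.096,.102):
  P=[wz(w,s,*p(*q),z) for q in k]; print(z,fit(P)[0],'width',np.linalg.norm((P[0]-P[1])[:2]),'len',np.linalg.norm(((P[4]+P[5])/2-(P[0]+P[1])/2)[:2]))
P=[wz(w,s,*p(*q),.068) for q in((295,190),(93,176))];print('lower tail',P,'upper tail',[wz(w,s,*p(*q),.096) for q in k[:2]])
s=sense();print(s['force'],s['time']);sign_off()
E
```

```text
0.09 [ 0.5663 -0.1996 -0.1703] width 0.06028976981893118 len 0.10192439401261379
0.096 [ 0.5603 -0.1972 -0.1716] width 0.059155060874420684 len 0.10000608313006666
0.102 [ 0.5541 -0.1948 -0.173 ] width 0.058020351929910244 len 0.09808777224751941
lower tail [array([ 0.5153, -0.1592,  0.068 ]), array([ 0.5047, -0.2169,  0.068 ])] upper tail [array([ 0.5155, -0.1592,  0.096 ]), array([ 0.5062, -0.2176,  0.096 ])]
[-0.9055 -0.2001 -0.1268] 25.575
the job is handed in; nothing more can be done
```

The tray is out of the drying box and nested on the stack, nose over nose. The sash stands open and holds by itself. I handed the job in at about 25.6 s, with the robot touching nothing.

**What I did:**
- **Sash:** I raised it by its handle bar to about 0.22 m, measured from how far the gripper travelled. I let go and it stayed up in every later picture.
- **Tray:** I reached in under the sash with the tool tilted 37°, gripped the tray by its long sides and withdrew it. I lined it up over the stack, lowered it until it touched, pressed lightly and let go.

**Last checks:**
- **Fit:** Assuming the seated rim height of 96 mm, the tail corners of the new tray and the one below agree within 0.2 mm and 1.7 mm, inside the 3 mm play. The yaw is −0.172 rad, against −0.17 rad measured for the stack beforehand. In the close-up, the spacing between tray rims looks even.
- **Height:** Contact came 1 mm above the predicted height. The tray did not go lower under about 15 N, so I take it as fully down.
- **Other items:** The bottle, loupe and tweezers look unmoved in the pictures.

**Disagreements:**
- The wrist camera put the stack's tail up to 4 mm apart from different poses. I therefore set the final alignment by comparing the tray and stack in the same picture.
- In the last picture, the new tray's rim fits about 3–4 mm further forward than where I first measured the stack. The pictures don't show whether the stack shifted slightly or this is the same camera error.
- At 96 mm the rim measures 59 × 100 mm, against a true 60 × 104 mm. A rim a few millimetres lower would suit those sizes better, so this is not a sign of the tray sitting high.

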